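# Make up two test kits for the abrasion tester

## Robot

A 6-joint arm with a two-finger parallel gripper is mounted at the origin on a cart in front of the work surface, level with it; the furniture and walls round the work are solid. World frame = base frame: x ahead of the robot, y to its left, z up, the work surface at z = 0. Lengths are in m, angles in degrees, forces in N, time in s.
With the tool pointing down it reaches from about 0.325 to 0.775 m from the base axis. Payload 5.5 kg.
Tool frame: the origin (TCP) lies at the centre of the arm's flange, where the gripper is bolted on; the fingertips stand 182 mm ahead of it and the grasp point (between the pads) lies 163 mm ahead of it; z points along the fingers, y is the direction in which the jaws open and shut (so a half turn about z gives the same grasp; the last joint's range is limited). The gripper opens to 88 mm and grips with 3 to 60 N. Pads are 20 mm wide; open, the fingers measure 115 mm over their backs; the gripper's body (75 mm by 178 mm) begins 61 mm behind the grasp point.
Start: joints at [62.355, 5.22, 70.514, -0, 104.267, -3.249], TCP at [0.248, 0.546, 0.405] pointing down, gripper open.
Joint ranges: [-164.24, 164.24], [-49.07, 125.15], [9.68, 141.18], [-86.29, 266.29], [3.28, 154.24], [-151.56, 151.56]. Speed limits (degrees/s): [147.25, 147.25, 172.46, 180, 180, 180].

## Interface

Orientations are given as [roll, pitch, yaw] about the fixed x, y, z axes, in that order (R = Rz(yaw) Ry(pitch) Rx(roll)).
In Python, from station import r gives the robot as it stands. The module is installed in compiled form; this text tells all that it offers. Calls block until the motion is done:
- r.reach(position, orientation): joint-space move of the TCP to a pose.
- r.servo_line(position, rotation=None, speed=0.15): straight line of the TCP; rotation=None keeps the orientation; speed is the mean speed in m/s.
- r.move_joints(angles): joint-space move.
- r.let_go() and r.grab(squeeze=None): open the fingers fully, or close them until they stop; squeeze is the grip in N (None keeps the last).
- r.wait(seconds).
- r.inverse_kinematics(position, orientation): joint angles nearest the present ones, or None.
- r.sense(): the state.
- r.snapshot(name): name is "side" or "top"; returns a dict with "frame" (420x560x3 uint8, red, green, blue), "fx", "fy", "cx", "cy" (pixels), "R" (3x3) and "t" (3): a world point X has camera coordinates R X + t. Camera axes: x right, y down, z forward; pixel columns grow to the right and rows downward; lengths in m; the calibration is good to about 2 mm. A picture is of the moment at which its call begins. There is no depth.
A pose or a line that the arm cannot do raises r.IKError and nothing moves.
- r.hand_in(): hands the job in, once; it reports no verdict.
The state is a dict: "clock": time; "joints": joint angles; "joint_vel": joint speeds; "joint_torque": joint torques, N m; "tcp_pos": TCP position; "orientation": TCP orientation; "contact_force": force on the tool from outside, world axes, zero at the start; "torque": the same for the moment, N m; "opening": finger opening in m.
Only numpy, scipy, OpenCV 4.12 (cv2) and the standard library are available. Lean on these libraries where they do the work, as an engineer would, in place of code of your own. Each camera call takes 0.05 s, during which the arm holds its last target.

## Task

Make up the kits for the next two abrasion tests from the stock tray: for the heavy-load test the largest brass weight, the pink rubber stick and the brass collet go into the blue kit tray, for the light-load test the smallest brass weight and the pale green rubber stick into the yellow one. One thing to a compartment: the weight stands upright in the wide compartment with the felt disc, the stick lies flat in the middle compartment and the collet stands upright in the plain end compartment. Leave the middle weight and the star knob where they are in the stock tray.

Things in the scene. Friction and masses are not known exactly. Their poses are not given: they have to be found in the camera images.
- large_weight: brass calibration weight, the largest of the three: 36 mm in diameter, 40 mm high with a knob on top (straight round body in the lower 22 mm). Origin: centre of its underside, z up along its axis. Stands in the stock tray at the start. Goes into the blue kit.
- small_weight: brass calibration weight, the smallest of the three: 24 mm in diameter, 26 mm high with a knob on top (straight round body in the lower 14 mm). Origin: centre of its underside, z up along its axis. Stands in the stock tray at the start. Goes into the yellow kit.
- middle_weight: brass calibration weight, the middle one of the three: 30 mm in diameter, 32 mm high with a knob on top (straight round body in the lower 18 mm). Origin: centre of its underside, z up along its axis. Stands in the stock tray at the start. Belongs to neither kit and stays in the stock tray.
- pink_stick: Pink rubber stick, a block 35 mm long (its y), 18 mm wide (its x) and 13 mm high (its z). Origin: centre of its underside. Lies flat in the stock tray at the start. Goes into the blue kit.
- green_stick: Pale green rubber stick, a block 42 mm long (its y), 18 mm wide (its x) and 13 mm high (its z). Origin: centre of its underside. Lies flat in the stock tray at the start. Goes into the yellow kit.
- collet: small brass collet, a turned part 21 mm in diameter at its widest and 27 mm high, widest from 10 to 15 mm above its underside, tapering above and below (foot 16 mm). Origin: centre of its underside, z up along its axis. Stands in the stock tray at the start. Goes into the blue kit.
- star_knob: black five-lobed clamping knob, 34 mm across and 12 mm high, lying with its thin threaded stud up (36 mm high in all). Origin: centre of its underside. Stays in the stock tray.
- blue_kit: Blue plastic kit tray, fixed, 148 (x) x 98 mm (y), outer walls 18 mm high, floor 3 mm thick; origin: centre of underside, z up; paper card outside on its -y wall. Dividers along y, tops 14 mm above the underside, make 3 compartments 92 mm long in y, all centred at y = 0: wide one with grey felt disc, x = -71 to -15 mm; middle one, x = -12 to +28 mm; plain end one, x = +31 to +71 mm.
- yellow_kit: Yellow plastic kit tray, fixed, 148 (x) x 98 mm (y), outer walls 18 mm high, floor 3 mm thick; origin: centre of underside, z up; paper card outside on its -y wall. Dividers along y, tops 14 mm above the underside, make 3 compartments 92 mm long in y, all centred at y = 0: wide one with grey felt disc, x = -71 to -15 mm; middle one, x = -12 to +28 mm; plain end one, x = +31 to +71 mm (here it stays empty).
- parts_tray: pressed-steel stock tray, fixed, 196 (x) x 278 mm (y), floor 2 mm thick, rim 17 to 19 mm high. Origin: centre of its underside, z up. Seven things on its floor in two rows along y, rows 88 mm apart, neighbours in a row 66 mm apart (+-10 mm), sticks lying roughly along x. Most finger room is along its x. A tall machine stands 80 mm beyond the kit trays: cross to them in straight lines, not in an arc.

How it is judged (in metres and radians):
At the end, for the whole second after the job is handed in: The five things stand or lie (within 0.25 rad) at rest on the floors of their own compartments: underside under 8 mm above the kit's; within 15 (collet), 16 (sticks) or 18 mm (weights) in x and 36 mm in y of the compartment's middle. Middle weight, star knob within 30 mm of their start (x of large_weight in the frame of blue_kit between -0.061 and -0.025 m and y of large_weight in the frame of blue_kit between -0.036 and 0.036 m and z of each of large_weight, pink_stick, collet in the frame of blue_kit below 0.008 m and angle between each of large_weight, pink_stick, collet, small_weight, green_stick's own z axis and vertical below 0.25 rad and linear speed of each of large_weight, pink_stick, collet, small_weight, green_stick below 0.02 m/s and x of pink_stick in the frame of blue_kit between -0.008 and 0.024 m and y of pink_stick in the frame of blue_kit between -0.036 and 0.036 m and x of collet in the frame of blue_kit between 0.036 and 0.066 m and y of collet in the frame of blue_kit between -0.038 and 0.038 m and x of small_weight in the frame of yellow_kit between -0.061 and -0.025 m and y of small_weight in the frame of yellow_kit between -0.036 and 0.036 m and z of each of small_weight, green_stick in the frame of yellow_kit below 0.008 m and x of green_stick in the frame of yellow_kit between -0.008 and 0.024 m and y of green_stick in the frame of yellow_kit between -0.036 and 0.036 m and distance of each of middle_weight, star_knob from where it was at the start of the episode below 0.03 m); the robot touches nothing.
It fails at once if the middle weight or the star knob is knocked away or taken (moved more than 40 mm) (distance of any of middle_weight, star_knob from where it was at the start of the episode above 0.04 m).
It also fails if it takes over 128 s, if anything falls off the work surface, if the arm or the gripper's body presses on something with over 40 N, if the wrist force passes 120 N, or if a joint passes its speed limit or range.

## Working session

There is one attempt and no reset: what is moved stays moved. The work goes in short steps, each a Python script; the robot and the scene stay as the last script left them, time stands still between calls to the robot, and variables do not carry over. Pictures are saved under pics/ and viewed, and the job is handed in when it is done.

```bash
mkdir -p pics; ls
python3 - <<'E'
from station import r
import cv2, numpy as np
s=r.sense();print(s)
for n in("top","side"):
    d=r.snapshot(n); cv2.imwrite(f"pics/{n}0.png",cv2.cvtColor(d["frame"],cv2.COLOR_RGB2BGR))
    print(n,d["fx"],d["fy"],d["cx"],d["cy"],np.array(d["R"]).round(4).tolist(),d["t"], -np.array(d["R"]).T@np.array(d["t"]))
E
```

```text
pics
{'clock': 0.0, 'joints': array([ 6.23556865e+01,  5.26397880e+00,  7.05813298e+01,  8.68634948e-04,
        1.04266060e+02, -3.24897340e+00]), 'joint_vel': array([ 0.05323866, -0.0107541 , -0.02975673, -0.06910836,  0.08646227,
       -0.10530524]), 'joint_torque': array([ 1.16757215e-03, -4.46452081e+01, -4.06448901e+01,  6.96839578e-02,
        2.94202601e-02, -1.73817616e-04]), 'tcp_pos': array([0.24784943, 0.5464846 , 0.40350285]), 'orientation': array([-1.79888859e+02, -7.15268531e-03,  1.55604866e+02]), 'contact_force': array([-0.12600254, -0.38175637,  0.3975205 ]), 'torque': array([ 0.00488927, -0.02051828,  0.00136187]), 'opening': 0.08793476962846117}
top 479.92097678934124 479.92097678934124 272.27313444869856 208.47038483530895 [[-0.0142, -0.9998, -0.0122], [-0.9964, 0.0152, -0.0837], [0.0838, 0.0109, -0.9964]] [0.02575889 0.49469322 1.04255692] [0.4058587  0.0068585  1.08052835]
side 522.554600489151 522.554600489151 282.1959876390947 210.78252359261757 [[-0.9127, -0.4083, 0.0177], [-0.1629, 0.3236, -0.9321], [0.3749, -0.8535, -0.3618]] [0.430407   0.10438802 0.99021319] [0.03860645 0.98717265 0.44796083]
```

View pics/top0.png

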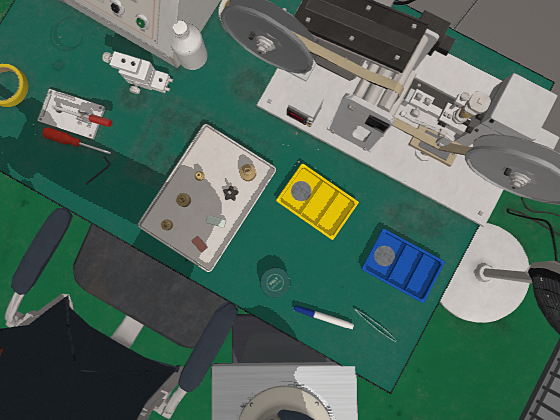

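View pics/side0.png

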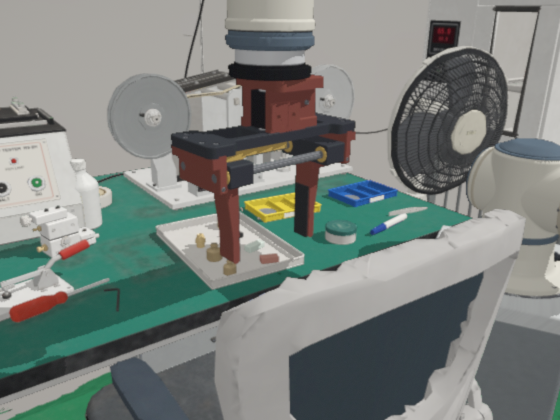

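```bash
cat > h.py <<'E'
from station import r
import cv2, numpy as np
def snap(n,save=None):
    d=r.snapshot(n); 
    if save: cv2.imwrite(f"pics/{save}.png",cv2.cvtColor(d["frame"],cv2.COLOR_RGB2BGR))
    return d
def ray(d,u,v,z):
    R=np.array(d["R"]);t=np.array(d["t"]);c=-R.T@t
    w=R.T@np.array([(u-d["cx"])/d["fx"],(v-d["cy"])/d["fy"],1.])
    return c+w*(z-c[2])/w[2]
def proj(d,X):
    p=np.array(d["R"])@np.array(X)+np.array(d["t"])
    return np.array([d["fx"]*p[0]/p[2]+d["cx"],d["fy"]*p[1]/p[2]+d["cy"]])
E
python3 - <<'E'
import cv2
a=cv2.imread("pics/top0.png")
cv2.imwrite("pics/top0a.png",cv2.resize(a[120:275,130:285],None,fx=3.8,fy=3.8,interpolation=cv2.INTER_CUBIC))
cv2.imwrite("pics/top0b.png",cv2.resize(a[150:310,265:455],None,fx=3.6,fy=3.6,interpolation=cv2.INTER_CUBIC))
b=cv2.imread("pics/side0.png")
cv2.imwrite("pics/side0a.png",cv2.resize(b[170:290,145:405],None,fx=3,fy=3,interpolation=cv2.INTER_CUBIC))
E
```

```text
(no output)
```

View pics/top0a.png

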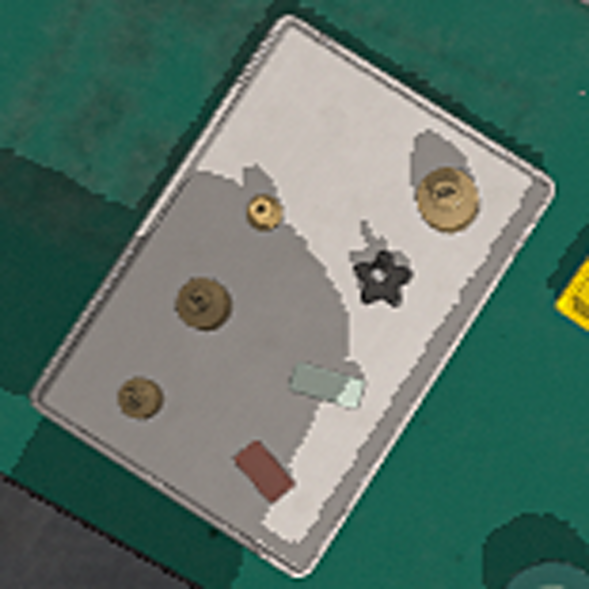

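View pics/top0b.png

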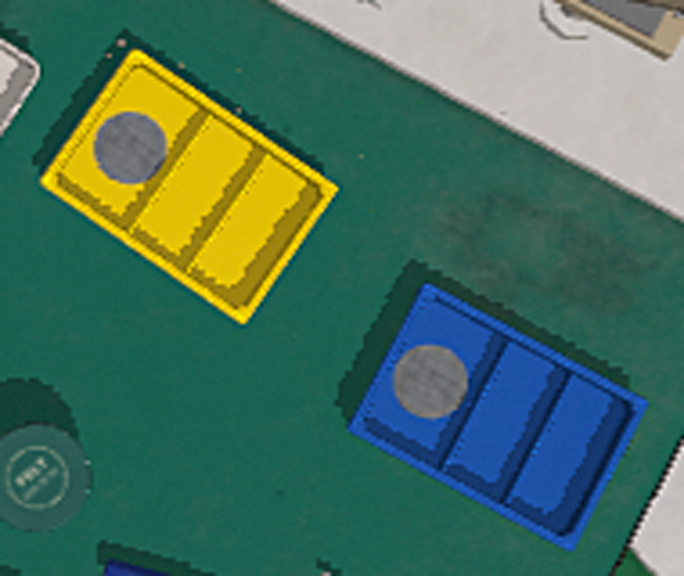

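View pics/side0a.png

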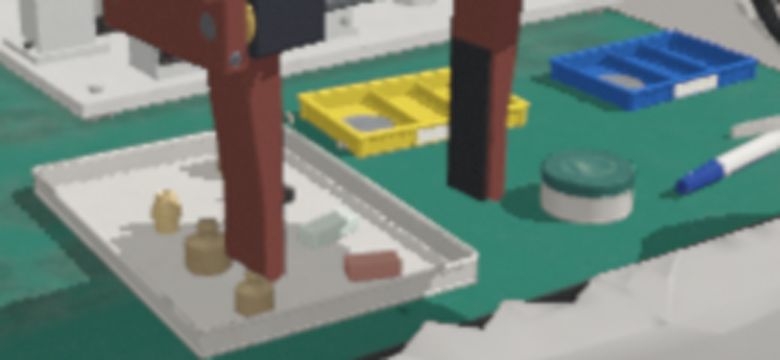

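```bash
cat > meas.py <<'E'
from h import *
import sys
d=snap("top","top1")
a=d["frame"]; hsv=cv2.cvtColor(a,cv2.COLOR_RGB2HSV)
H,S,V=[hsv[...,i].astype(int) for i in range(3)]
for (x,y) in [(247,172),(183,200),(167,225),(199,175),(199,244),(212,220),(221,223),(230,192),(190,230),(200,140)]: print((x,y),hsv[y,x])
# kits
for n,m in(("yellow",(H>22)&(H<32)&(S>200)),("blue",(H>105)&(H<118)&(S>190))):
    m=m.astype(np.uint8); k,l,st,c=cv2.connectedComponentsWithStats(m)
    L=[i for i in range(1,k) if st[i,4]>800]
    for i in L:
        cs,_=cv2.findContours((l==i).astype(np.uint8),cv2.RETR_EXTERNAL,cv2.CHAIN_APPROX_NONE)
        P=np.array([ray(d,u,v,.018)[:2] for u,v in cs[0][:,0]])
        rc=cv2.minAreaRect((P*1000).astype(np.float32)); print(n,st[i],rc)
E
python3 meas.py
```

```text
(247, 172) [ 19 100 178]
(183, 200) [19 85 75]
(167, 225) [ 17 106 103]
(199, 175) [ 19 120 108]
(199, 244) [  4 105 117]
(212, 220) [ 54  18 143]
(221, 223) [ 54  18 217]
(230, 192) [ 15  13 162]
(190, 230) [ 14  20 141]
(200, 140) [ 12  19 200]
yellow [ 277  164   82   76 2842] ((510.844482421875, -80.73373413085938), (153.19415283203125, 103.21334075927734), 54.171512603759766)
blue [ 362  229   83   74 2972] ((366.78302001953125, -265.6408996582031), (153.94143676757812, 103.49467468261719), 60.5428466796875)
```

```bash
cat > meas2.py <<'E'
from h import *
d=snap("top")
a=d["frame"]; hsv=cv2.cvtColor(a,cv2.COLOR_RGB2HSV)
H,S,V=[hsv[...,i].astype(int) for i in range(3)]
tray=np.zeros(a.shape[:2],np.uint8)
cv2.fillConvexPoly(tray,np.array([[205,130],[269,168],[208,264],[145,224]]),1)
# felt
def comps(m,mn):
    m=(m&(tray>0)).astype(np.uint8); k,l,st,c=cv2.connectedComponentsWithStats(m)
    return [(st[i],c[i],(l==i)) for i in range(1,k) if st[i,4]>=mn]
print("brass")
for st,c,m in comps((S>55)&(H>10)&(H<28),20):
    cs,_=cv2.findContours(m.astype(np.uint8),cv2.RETR_EXTERNAL,cv2.CHAIN_APPROX_NONE)
    (cx,cy),rad=cv2.minEnclosingCircle(cs[0]); print(st,c.round(1),(round(cx,1),round(cy,1),round(rad+.5,1)),"diam mm",round(2*np.sqrt(st[4]/np.pi)*2.2,1),ray(d,*c,.013)[:2].round(4),ray(d,cx,cy,.013)[:2].round(4))
for n,mm in(("pink",(S>70)&((H<9)|(H>172))),("green",(H>40)&(H<75)&(S>9)&(S<60)),("knob",V<65)):
  for st,c,m in comps(mm,25):
    cs,_=cv2.findContours(m.astype(np.uint8),cv2.RETR_EXTERNAL,cv2.CHAIN_APPROX_NONE)
    P=np.array([ray(d,u,v,.013)[:2] for u,v in cs[0][:,0]]); rc=cv2.minAreaRect((P*1000).astype(np.float32))
    b=cv2.boxPoints(rc); e=[b[1]-b[0],b[2]-b[1]]; e=max(e,key=np.linalg.norm)
    ys,xs=np.nonzero(m); Q=np.array([ray(d,u,v,.013)[:2] for u,v in zip(xs,ys)]); w,U=np.linalg.eigh(np.cov(Q.T))
    print(n,st,c.round(1),ray(d,*c,.013)[:2].round(4),rc,"long dir",np.degrees(np.arctan2(e[1],e[0])).round(1),"pca",np.degrees(np.arctan2(U[1,1],U[0,1])).round(1))
# tray: light low-sat not green
m=((S<60)&(V>90)).astype(np.uint8); k,l,st,c=cv2.connectedComponentsWithStats(m); i=l[140,200]
cs,_=cv2.findContours((l==i).astype(np.uint8),cv2.RETR_EXTERNAL,cv2.CHAIN_APPROX_NONE)
P=np.array([ray(d,u,v,.018)[:2] for u,v in cs[0][:,0]]); rc=cv2.minAreaRect((P*1000).astype(np.float32)); print("tray",st[i],rc,cv2.boxPoints(rc))
# felts
for bx in((285,170,320,210),(368,240,402,275)):
    m=np.zeros(a.shape[:2],bool); x0,y0,x1,y1=bx; m[y0:y1,x0:x1]=(S[y0:y1,x0:x1]<60)
    k,l,st,c=cv2.connectedComponentsWithStats(m.astype(np.uint8)); j=1+np.argmax(st[1:,4]); print("felt",st[j],c[j],ray(d,*c[j],.004)[:2].round(4))
E
python3 meas2.py
```

```text
brass
[240 164  16  17 219] [247.4 172.1] (247.8, 172.1, 9.0) diam mm 36.7 [0.5785 0.0733] [0.5786 0.0724]
[195 171   9  10  73] [199.  175.5] (199.0, 175.4, 5.3) diam mm 21.2 [0.5726 0.1824] [0.5729 0.1823]
[176 193  15  14 158] [183.1 199.6] (183.2, 199.7, 7.7) diam mm 31.2 [0.5186 0.2181] [0.5184 0.218 ]
[161 219  12  11 101] [166.4 224.3] (166.5, 224.5, 6.2) diam mm 24.9 [0.4637 0.2555] [0.4634 0.2552]
pink [192 236  15  16 122] [199.  243.5] [0.42   0.1826] ((420.0372314453125, 182.56065368652344), (33.21998977661133, 17.17875862121582), 44.46661376953125) long dir 44.5 pca -140.3
green [206 215  20  12 149] [215.4 220.8] [0.4699 0.1457] ((469.7967224121094, 145.63002014160156), (41.83070373535156, 17.709857940673828), 72.48361206054688) long dir 72.5 pca 73.0
knob [223 186  15  14  80] [229.9 192.9] [0.5321 0.1131] ((531.4473266601562, 112.22286987304688), (28.876840591430664, 31.077579498291016), 29.12465476989746) long dir -60.9 pca 97.6
tray [ 138  124  138  148 9971] ((524.15869140625, 164.390869140625), (196.74769592285156, 278.2010498046875), 56.56596374511719) [[353.87473   158.93698  ]
 [586.0393      5.6547318]
 [694.4426    169.84476  ]
 [462.27808   323.127    ]]
felt [291 181  20  20 296] [300.95608108 190.68243243] [ 0.5357 -0.0466]
felt [375 246  20  20 320] [384.190625 255.559375] [ 0.3874 -0.229 ]
```

Run:
```python
import numpy as np,cv2
C=np.array([.5242,.1644]);a=np.radians(56.57)
ex=np.array([np.cos(a),np.sin(a)]);ey=np.array([-np.sin(a),np.cos(a)])
o=dict(large=(.5785,.0730),collet=(.5727,.1824),middle=(.5185,.2181),small=(.4636,.2554),pink=(.420,.1826),green=(.4699,.1457),knob=(.5318,.1127))
rad=dict(large=18,collet=10.5,middle=15,small=12,pink=0,green=0,knob=17)
for k,v in o.items():
    q=np.array(v)-C; print(k,(1000*np.array([q@ex,q@ey])).round(1))
a=cv2.imread("pics/side0.png")
cv2.imwrite("pics/side0b.png",cv2.resize(a[210:285,150:300],None,fx=5.2,fy=5.2,interpolation=cv2.INTER_CUBIC))
```

```text
large [-46.4 -95.7]
collet [ 41.7 -30.6]
middle [41.7 34.3]
small [ 42.6 100.7]
pink [-42.2  97. ]
green [-45.5  35. ]
knob [-39.  -34.8]
```

View pics/side0b.png

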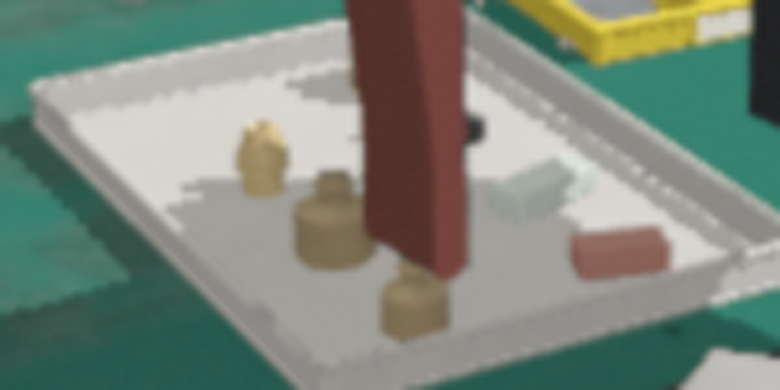

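```bash
cat >> h.py <<'E'
TC=np.array([.5242,.1644]);TA=56.57
KIT=dict(blue=(np.array([.3668,-.2656]),60.54-180),yellow=(np.array([.5108,-.0807]),54.17-180))
def u(a): return np.array([np.cos(np.radians(a)),np.sin(np.radians(a))])
def kitpt(k,x,y=0.):
    c,a=KIT[k]; return c+x*u(a)+y*u(a+90)
def yaw_of(jaw):   # jaw direction -> tool yaw in (-60..180) window
    y=(jaw+90)%180
    return y
TIP=.182
def go(xy,tipz,yaw=None,speed=.25):
    r.servo_line([xy[0],xy[1],tipz+TIP],None if yaw is None else [180,0,yaw],speed)
def st(msg=""):
    s=r.sense(); print(msg,"t",round(s["clock"],2),"tip",(s["tcp_pos"]-[0,0,TIP]).round(4),"yaw",s["orientation"].round(1),"F",s["contact_force"].round(1),"open",round(s["opening"]*1000,1)); return s
def descend(xy,z0,z1,yaw,speed=.06,lim=8):
    """go down in small steps, correct the droop, stop on force"""
    f0=r.sense()["contact_force"]
    n=max(1,int(np.ceil((z0-z1)/.012)))
    for z in np.linspace(z0,z1,n+1)[1:]:
        go(xy,z,yaw,speed)
        s=r.sense(); df=s["contact_force"]-f0
        if np.linalg.norm(df)>lim: print("FORCE",df.round(1),"at",s["tcp_pos"][2]-TIP); return False
    e=s["tcp_pos"]-[xy[0],xy[1],z1+TIP]
    return e
E
python3 - <<'E'
from h import *
jaw=42.5; yaw=yaw_of(jaw); p=np.array([.420,.1826]); g=p+.013*u(jaw)
print(yaw,g, r.inverse_kinematics([g[0],g[1],.009+TIP],[180,0,yaw]), [r.inverse_kinematics([*kitpt(k,x),.02+TIP],[180,0,yaw_of(KIT[k][1]+90)]).round(0) for k,x in(("blue",.008),("yellow",.008))])
r.let_go()
go(g,.20,yaw); st("above")
go(g,.05,yaw); st("low")
e=descend(g,.05,.009,yaw); print(e); st("down")
snap("top","t_pink"); snap("side","s_pink")
E
python3 - <<'E'
import cv2
b=cv2.imread("pics/s_pink.png"); cv2.imwrite("pics/s_pink2.png",cv2.resize(b[150:290,130:330],None,fx=4,fy=4,interpolation=cv2.INTER_CUBIC))
E
```

```text
132.5 [0.42958461 0.19138267] [ 19.86739124 -11.37750848 108.36612116   0.          83.01138732
 -22.63260876] [array([-41., -15., 110.,   0.,  85., -12.]), array([-14.,  -5., 101.,  -0.,  84.,  22.])]
above t 2.17 tip [0.4293 0.192  0.2001] yaw [180.   -0.  132.6] F [0.2 0.9 0.9] open 87.7
low t 2.92 tip [0.4298 0.1918 0.0514] yaw [179.9   0.  132.5] F [ 0.1  0.1 -0. ] open 87.8
[-2.37746117e-04 -7.86777753e-05 -7.07130747e-04]
down t 4.18 tip [0.4293 0.1913 0.0083] yaw [-179.9   -0.   132.5] F [ 0.4  0.4 -0.3] open 87.5
```

View pics/s_pink2.png

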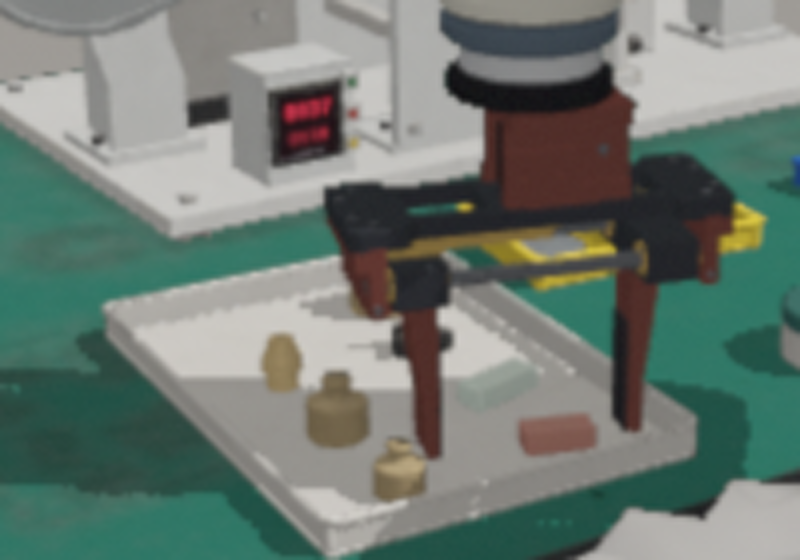

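The side view shows the open fingers inside the tray on either side of the pink stick. They clear the rim (right finger) and the small weight (left finger), with no contact force. Gripping now.

```bash
python3 - <<'E'
from h import *
jaw=42.5; yaw=yaw_of(jaw); p=np.array([.420,.1826]); g=p+.013*u(jaw)
r.grab(20); s=st("grip")
go(g,.11,yaw,.15); st("lift")
t=kitpt("blue",.008); y2=yaw_of(KIT["blue"][1]+90)
go(t,.11,y2,.25); st("over")
snap("side","s_pink3"); snap("top","t_pink3")
E
python3 - <<'E'
import cv2
b=cv2.imread("pics/s_pink3.png"); cv2.imwrite("pics/s_pink4.png",cv2.resize(b[80:230,270:470],None,fx=4,fy=4,interpolation=cv2.INTER_CUBIC))
E
```

```text
grip t 5.15 tip [0.4296 0.1914 0.009 ] yaw [180.    0.  132.5] F [-0.2 -0.8 -0.2] open 34.9
lift t 5.97 tip [0.4294 0.1913 0.1089] yaw [-179.9   -0.   132.5] F [ 0.2  1.7 -0.2] open 34.8
over t 8.0 tip [ 0.363  -0.2719  0.1101] yaw [180.   -0.   60.6] F [-0.6  0.7  0.2] open 35.0
```

View pics/s_pink4.png

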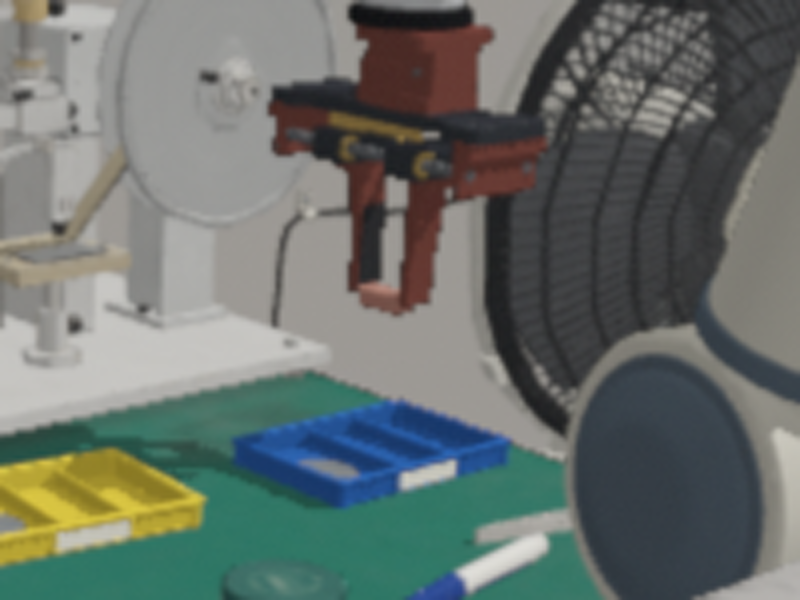

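View pics/t_pink3.png

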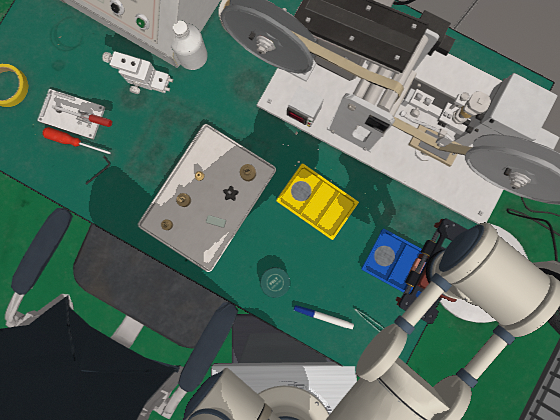

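The pink stick is held level at the fingertips. In the top view the gripper sits over the right part of the blue kit (about 415,265). Lowering it to just above the wall height and releasing.

```bash
python3 - <<'E'
from h import *
t=kitpt("blue",.008); y2=yaw_of(KIT["blue"][1]+90)
go(t,.05,y2,.2); e=descend(t,.05,.0195,y2); print(e); st("low")
r.let_go(); st("released")
go(t,.11,y2,.2)
# next: small weight by its knob
jaw=TA; yaw=yaw_of(jaw); p=np.array([.4636,.2554])
go(p,.11,yaw,.3); st("above small")
snap("side","s1"); d=snap("top","t1")
E
python3 - <<'E'
import cv2,numpy as np
b=cv2.imread("pics/s1.png"); c=cv2.imread("pics/t1.png")
A=cv2.resize(b[165:215,320:420],None,fx=5,fy=5,interpolation=cv2.INTER_CUBIC);B=cv2.resize(c[215:315,355:455],(500,500),interpolation=cv2.INTER_CUBIC)
cv2.imwrite("pics/m1.png",cv2.resize(np.vstack([A,B]),(400,600)))
E
```

```text
[-0.00017082  0.00014096 -0.00069258]
low t 9.5 tip [ 0.3627 -0.2724  0.0188] yaw [-179.9   -0.    60.5] F [-0.1  0.5  0.2] open 34.6
released t 10.44 tip [ 0.3629 -0.2726  0.0195] yaw [180.   -0.   60.5] F [ 0.3 -0.2  0.1] open 88.0
above small t 12.98 tip [0.4636 0.2546 0.11  ] yaw [-180.     0.   146.5] F [ 0.7  0.1 -0.2] open 87.8
```

View pics/m1.png

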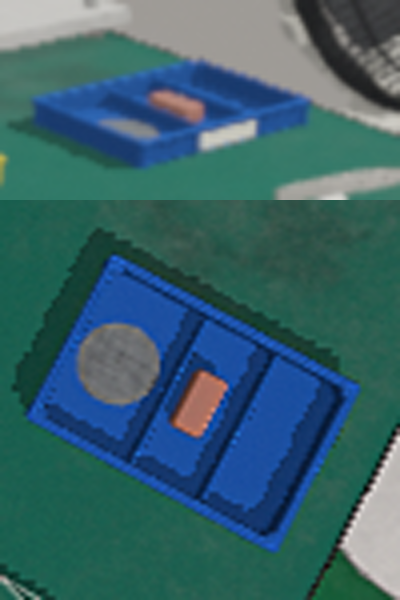

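View pics/s1.png

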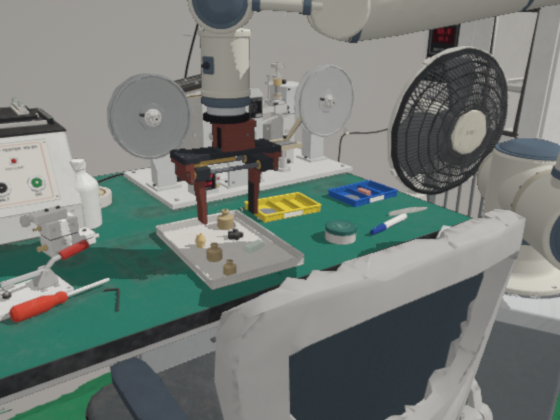

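The pink stick lies in the middle compartment, centred at about (195,405) in the composite. In the side view the gripper looks farther back than I expect, so I'm checking its projection.

Run:
```python
from h import *
d=snap("side","s2"); s=st()
p=s["tcp_pos"]-[0,0,TIP]
for k in(-1,1): print(proj(d,p+k*.05*np.array([*u(TA),0])).round(0))
print("small proj",proj(d,[.4636,.2554,.015]).round(0), "large",proj(d,[.5785,.073,.015]).round(0))
```

```text
t 13.13 tip [0.4637 0.2546 0.1102] yaw [180.    0.  146.5] F [ 0.5  0.3 -0.6] open 87.9
[253. 211.]
[201. 221.]
small proj [228. 265.] large [224. 220.]
```

View pics/s2.png

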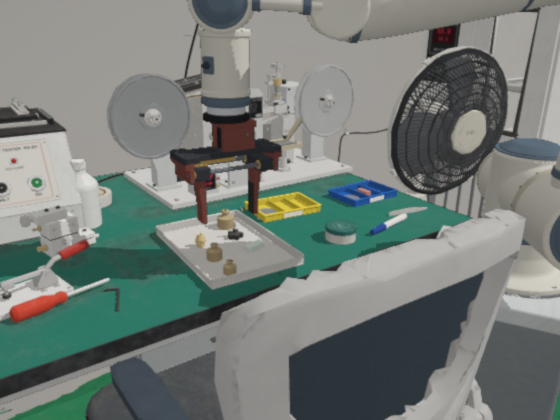

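Both fingertips project where they appear ((253,211) and (201,221)), so the pose is right. Lowering onto the small weight's knob, with the tips above the rim.

Run:
```python
from h import *
yaw=yaw_of(TA); p=np.array([.4636,.2554])
go(p,.05,yaw,.2); e=descend(p,.05,.0205,yaw); print(e); st("down")
r.grab(20); st("grip")
go(p,.04,yaw,.1); snap("side","s3"); go(p,.10,yaw,.2); st("up")
b=cv2.imread("pics/s3.png"); cv2.imwrite("pics/s3b.png",cv2.resize(b[170:290,150:310],None,fx=5,fy=5,interpolation=cv2.INTER_CUBIC))
```

```text
[-2.12496561e-04 -8.01019795e-05 -7.57281906e-04]
down t 14.53 tip [0.4634 0.2553 0.0197] yaw [-179.9   -0.   146.6] F [ 0.1 -0.4 -0.1] open 88.0
grip t 15.65 tip [0.4635 0.2554 0.0203] yaw [-180.    -0.   146.6] F [ 0.1 -0.4 -0.9] open 15.9
up t 16.49 tip [0.4636 0.2554 0.0995] yaw [180.    0.  146.6] F [ 0.6  1.1 -1.9] open 15.9
```

View pics/s3b.png

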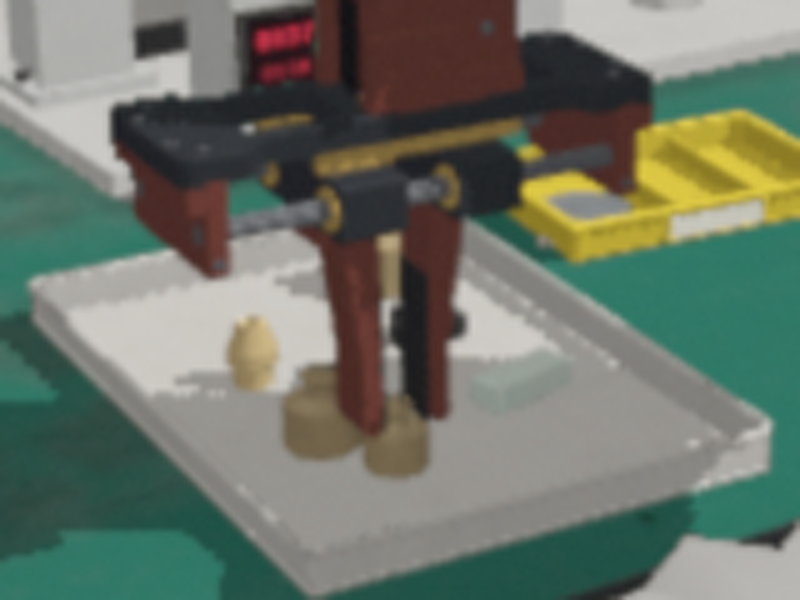

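Small weight held upright by its knob (15.9 mm). Placing it in the yellow kit, then fetching the green stick.

Run:
```python
from h import *
t=kitpt("yellow",-.043); y2=yaw_of(KIT["yellow"][1]+90)
go(t,.10,y2,.25); go(t,.05,y2,.2); e=descend(t,.05,.0225,y2,lim=5); print(e); st("low")
r.let_go(); st("rel")
go(t,.10,y2,.2)
jaw=72.7; yaw=yaw_of(jaw); p=np.array([.4698,.1457]); g=p+.013*u(jaw)
go(g,.10,yaw,.3); st("above green")
snap("side","s4"); snap("top","t4")
b=cv2.imread("pics/s4.png"); c=cv2.imread("pics/t4.png")
A=cv2.resize(b[180:230,230:340],(550,250),interpolation=cv2.INTER_CUBIC);B=cv2.resize(c[150:250,265:375],(550,500),interpolation=cv2.INTER_CUBIC)
cv2.imwrite("pics/m4.png",cv2.resize(np.vstack([A,B]),(440,600)))
```

```text
[-1.41681793e-04  9.19599186e-07 -5.14673138e-04]
low t 19.56 tip [ 0.5358 -0.0458  0.022 ] yaw [-180.     0.    54.2] F [-0.5  0.1 -0.7] open 15.9
rel t 20.73 tip [ 0.536  -0.0458  0.0225] yaw [-180.    -0.    54.2] F [-0.6  0.1 -0.4] open 87.8
above green t 23.32 tip [0.4737 0.1579 0.0998] yaw [-180.    -0.   162.7] F [1.1 0.  0.4] open 87.7
```

View pics/m4.png

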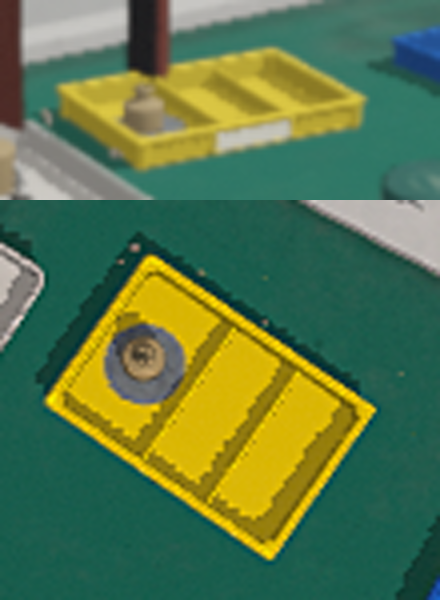

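View pics/t4.png

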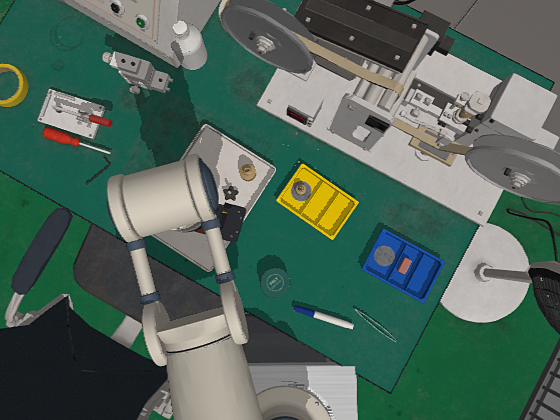

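The small weight stands upright on the yellow kit's felt (300,189). Now the green stick.

Run:
```python
from h import *
jaw=72.7; yaw=yaw_of(jaw); p=np.array([.4698,.1457]); g=p+.013*u(jaw)
go(g,.05,yaw,.2); e=descend(g,.05,.009,yaw,.05,lim=5); print(e); st("down")
snap("side","s5")
b=cv2.imread("pics/s5.png"); cv2.imwrite("pics/s5b.png",cv2.resize(b[170:290,150:310],None,fx=5,fy=5,interpolation=cv2.INTER_CUBIC))
```

```text
[-1.96142645e-04 -4.71570178e-05 -5.84669169e-04]
down t 25.25 tip [0.4735 0.1581 0.0084] yaw [-1.800e+02 -1.000e-01  1.627e+02] F [0.  0.1 0.3] open 87.5
```

View pics/s5b.png

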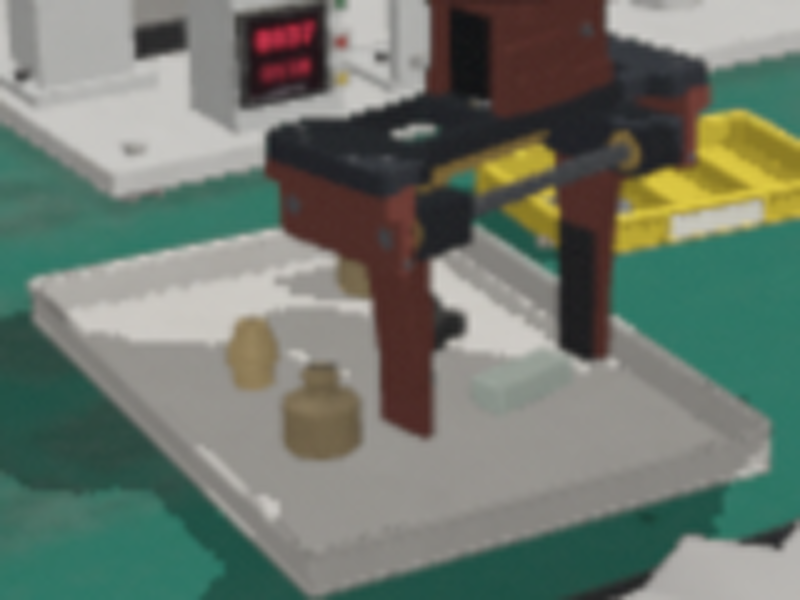

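The fingers straddle the green stick inside the rim, clear of the middle weight, with no force. Grip and place in the yellow kit.

Run:
```python
from h import *
jaw=72.7; yaw=yaw_of(jaw); p=np.array([.4698,.1457]); g=p+.013*u(jaw)
r.grab(20); s=st("grip")
if 38<s["opening"]*1000<44.5:
    go(g,.10,yaw,.15); st("up")
    t=kitpt("yellow",.008); y2=yaw_of(KIT["yellow"][1]+90)
    go(t,.10,y2,.25); st("over"); go(t,.05,y2,.2); e=descend(t,.05,.0195,y2,lim=5); print(e); st("low")
    r.let_go(); go(t,.10,y2,.2)
    p=np.array([.5727,.1824]); jaw=TA-45; g=p-.004*u(jaw)
    go(g,.10,yaw_of(jaw),.3); st("above collet")
    d=snap("side","s6"); snap("top","t6")
    b=cv2.imread("pics/s6.png"); c=cv2.imread("pics/t6.png")
    A=cv2.resize(b[150:270,150:340],(760,480),interpolation=cv2.INTER_CUBIC);B=cv2.resize(c[120:270,135:375],(760,475),interpolation=cv2.INTER_CUBIC)
    cv2.imwrite("pics/m6.png",cv2.resize(np.vstack([A,B]),(476,598)))
```

```text
grip t 26.07 tip [0.4737 0.1581 0.009 ] yaw [-180.     0.   162.7] F [-0.6 -0.2  0.1] open 41.7
up t 26.83 tip [0.4735 0.1581 0.0989] yaw [-1.800e+02 -1.000e-01  1.627e+02] F [ 0.3  0.1 -0.8] open 41.9
over t 28.88 tip [ 0.5061 -0.0869  0.1   ] yaw [-180.    -0.    54.2] F [ 0.3 -0.1  0.5] open 41.9
[-2.33163217e-04  5.57676254e-05 -7.46662021e-04]
low t 30.23 tip [ 0.5059 -0.0871  0.0188] yaw [-179.9    0.    54.2] F [0.4 0.9 0.9] open 41.7
above collet t 32.7 tip [0.5687 0.1806 0.0993] yaw [-179.9    0.   101.4] F [-0.4  0.9  0.2] open 87.9
```

View pics/m6.png

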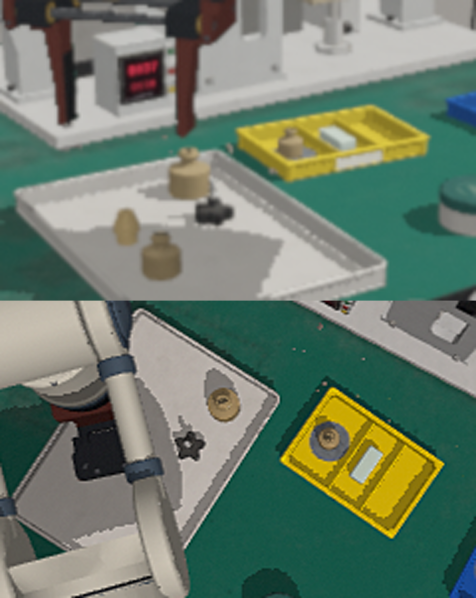

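The green stick lies flat in yellow's middle compartment. Now the collet, gripped low on its widest band with the jaw turned 45° to miss the star knob.

Run:
```python
from h import *
p=np.array([.5727,.1824]); jaw=TA-45; g=p-.004*u(jaw); yaw=yaw_of(jaw)
go(g,.05,yaw,.2); e=descend(g,.05,.0135,yaw,.05,lim=5); print(e); st("down")
d=snap("side","s7"); print("proj",proj(d,[*p,.0155]))
r.grab(25); s=st("grip")
snap("side","s8")
A=[cv2.imread(f"pics/{n}.png")[170:270,150:300] for n in("s7","s8")]
cv2.imwrite("pics/m7.png",cv2.resize(np.vstack(A),None,fx=3,fy=3,interpolation=cv2.INTER_CUBIC))
```

```text
[-1.96954099e-04 -5.32636420e-05 -6.80060057e-04]
down t 34.53 tip [0.5686 0.1815 0.0128] yaw [-179.9    0.   101.6] F [-0.6  0.5 -0. ] open 87.6
proj [198.83719597 238.66530744]
grip t 35.67 tip [0.5689 0.1816 0.0136] yaw [180.    0.  101.6] F [ 0.2 -0.2  1.1] open 18.5
```

View pics/m7.png

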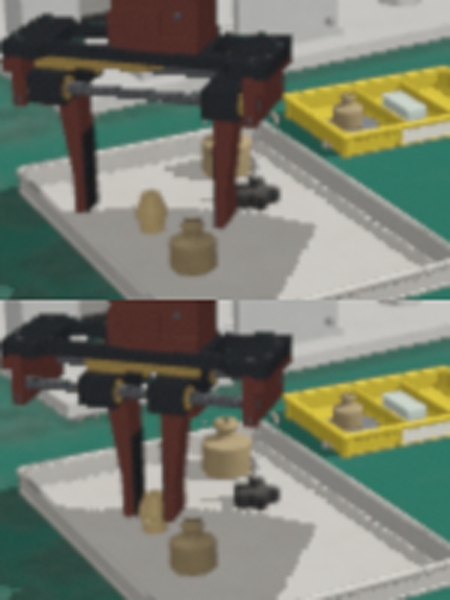

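Run:
```python
import cv2
b=cv2.imread("pics/s8.png"); cv2.imwrite("pics/s8b.png",cv2.resize(b[215:260,170:230],None,fx=12,fy=12,interpolation=cv2.INTER_CUBIC))
```

```text
(no output)
```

View pics/s8b.png

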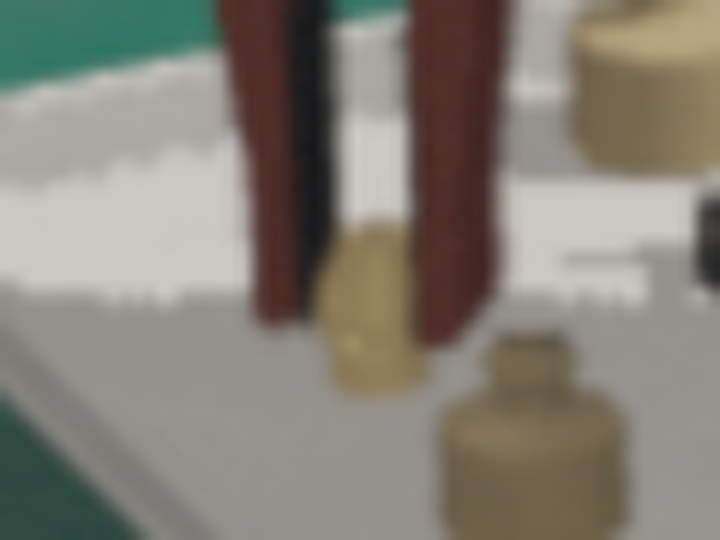

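The collet is gripped upright, but the opening is 18.5 mm instead of 21, so the pads may be on the upper taper. I'll do a tiny test lift.

Run:
```python
from h import *
p=np.array([.5727,.1824]); jaw=TA-45; g=p-.004*u(jaw); yaw=yaw_of(jaw)
for z in(.0155,.0175,.0195):
    go(g,z,yaw,.02); s=st()
snap("side","s9")
b=cv2.imread("pics/s9.png"); cv2.imwrite("pics/s9b.png",cv2.resize(b[215:260,170:230],None,fx=12,fy=12,interpolation=cv2.INTER_CUBIC))
```

```text
t 35.97 tip [0.5688 0.1816 0.0155] yaw [-180.     0.   101.6] F [-0.  -0.1 -1.1] open 18.5
 t 36.22 tip [0.5688 0.1816 0.0177] yaw [180.   -0.  101.6] F [-0.  -0.2 -0.9] open 18.5
 t 36.47 tip [0.5689 0.1816 0.0197] yaw [180.   -0.  101.6] F [-0.1 -0.5 -0.6] open 19.1
```

View pics/s9b.png

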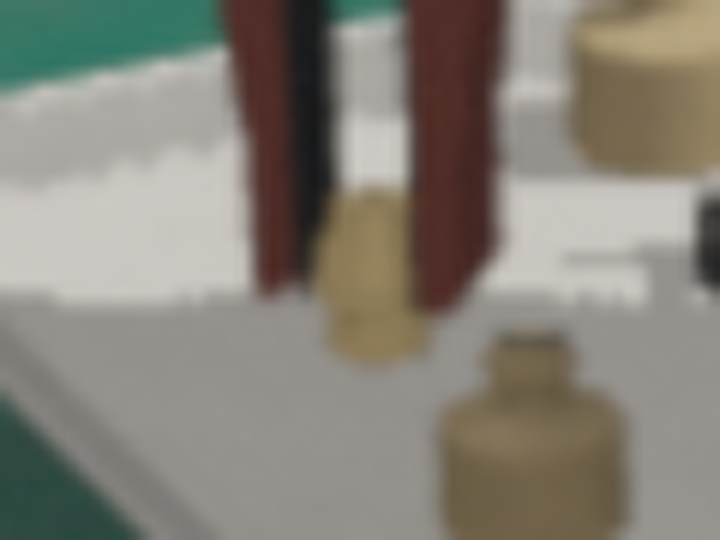

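It lifted cleanly and hangs upright. Carrying it to blue's end compartment at moderate speed.

Run:
```python
from h import *
p=np.array([.5727,.1824]); jaw=TA-45; g=p-.004*u(jaw); yaw=yaw_of(jaw)
go(g,.09,yaw,.1); st("up")
t=kitpt("blue",.051); y2=yaw_of(KIT["blue"][1]+90)
go(t,.09,y2,.2); st("over"); go(t,.05,y2,.12); e=descend(t,.05,.0195,y2,.04,lim=5); print(e); st("low")
snap("side","s10")
b=cv2.imread("pics/s10.png"); cv2.imwrite("pics/s10b.png",cv2.resize(b[130:220,320:430],None,fx=7,fy=6.6,interpolation=cv2.INTER_CUBIC))
```

```text
up t 37.38 tip [0.5686 0.1816 0.0892] yaw [-179.9    0.   101.6] F [-0.7 -0.3 -0.6] open 18.8
over t 40.23 tip [ 0.342  -0.3096  0.09  ] yaw [-180.    -0.    60.6] F [ 0.4  0.1 -0.3] open 18.5
[-8.90665288e-05  9.88523162e-05 -4.42421564e-04]
low t 41.92 tip [ 0.3416 -0.3099  0.0191] yaw [-180.    -0.    60.5] F [-0.1  0.7 -0.4] open 18.7
```

View pics/s10b.png

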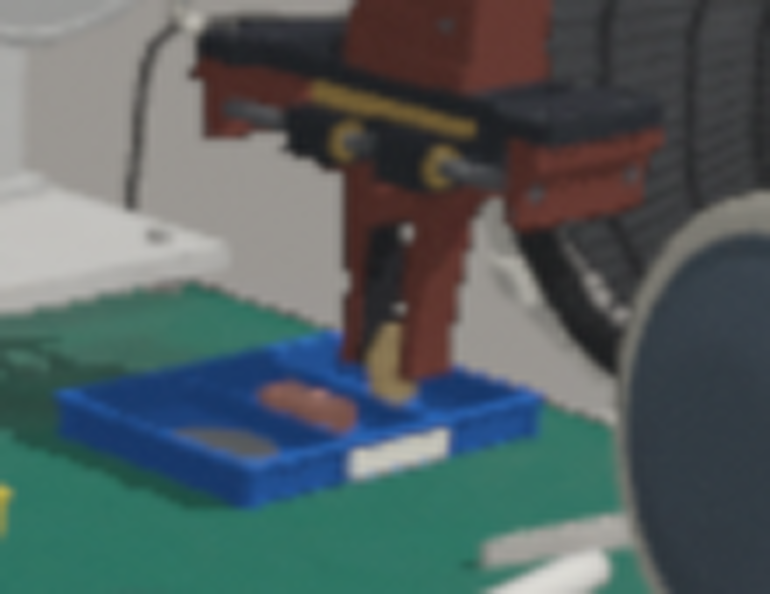

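Run:
```python
from h import *
b=cv2.imread("pics/s10.png"); cv2.imwrite("pics/s10c.png",cv2.resize(b[170:200,360:400],None,fx=18,fy=18,interpolation=cv2.INTER_CUBIC))
c=snap("top","t10"); c=cv2.imread("pics/t10.png"); cv2.imwrite("pics/t10c.png",cv2.resize(c[220:310,355:455],None,fx=6,fy=6,interpolation=cv2.INTER_CUBIC))
```

```text
(no output)
```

View pics/s10c.png

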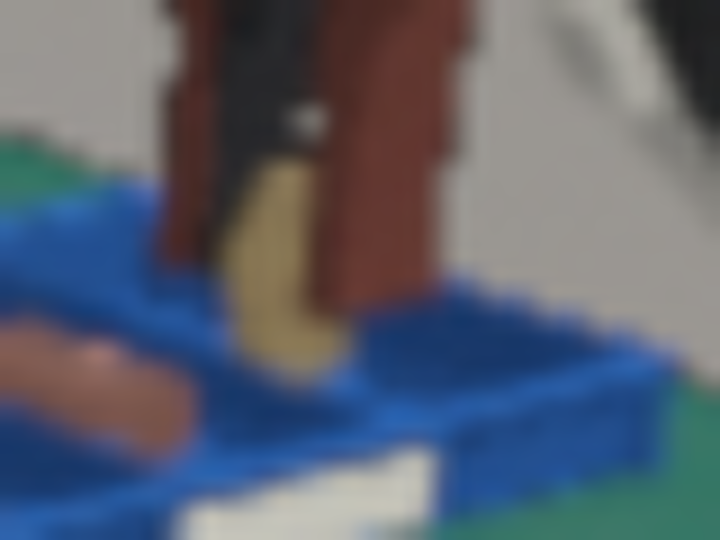

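View pics/t10c.png

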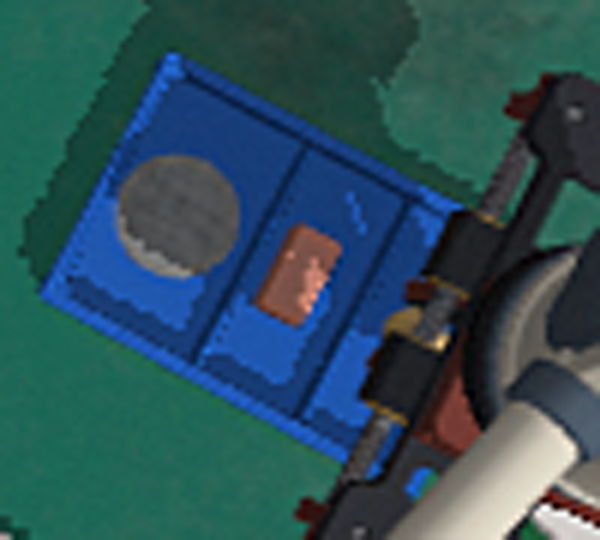

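Run:
```python
from h import *
d=snap("top")
c,a=KIT["blue"]
def kf(x): q=np.array(x[:2])-c; return (q@u(a)*1000,q@u(a+90)*1000)
hsv=cv2.cvtColor(d["frame"],cv2.COLOR_RGB2HSV); H,S,V=[hsv[...,i].astype(int) for i in range(3)]
m=(H>14)&(H<28)&(S>70)&(V>90); m[:265]=0;m[285:]=0;m[:,:415]=0;m[:,432:]=0
ys,xs=np.nonzero(m); print(len(xs),xs.min(),xs.max(),ys.min(),ys.max())
for x,y in((xs.min(),ys[xs.argmin()]),(xs.mean(),ys.mean())): print(np.round(kf(ray(d,x,y,.02)),1))
d=snap("side")
# side: foot bottom centre pixel
fx,fy=360+293/18,170+385/18; print("foot",fx,fy,np.round(kf(ray(d,fx,fy,.008)),1), "expected px",proj(d,[*kitpt("blue",.051),.008]))
```

```text
23 419 431 267 278
[39.9 -0.7]
[49.2  5.7]
foot 376.27777777777777 191.38888888888889 [ 36.1 -18.8] expected px [375.06820366 188.42750062]
```

The foot centre projects to about (375,188), as expected, and the collet's left edge gives a centre near x = 50 mm in the kit. It is upright and centred, so releasing.

Run:
```python
from h import *
t=kitpt("blue",.051); y2=yaw_of(KIT["blue"][1]+90)
r.let_go(); go(t,.09,y2,.15)
p=np.array([.5785,.0730]); go(p,.09,yaw_of(TA),.3); st("above large")
d=snap("side","s11"); snap("top","t11")
b=cv2.imread("pics/s11.png"); c=cv2.imread("pics/t11.png")
A=cv2.resize(b[165:215,320:420],None,fx=6,fy=6,interpolation=cv2.INTER_CUBIC);B=cv2.resize(c[220:305,355:455],None,fx=6,fy=6,interpolation=cv2.INTER_CUBIC)
cv2.imwrite("pics/m11.png",cv2.resize(np.vstack([A,B]),None,fx=.73,fy=.73))
```

```text
above large t 45.52 tip [0.5782 0.0722 0.0899] yaw [-180.    -0.   146.5] F [-0.2  0.4  0.3] open 87.6
```

View pics/m11.png

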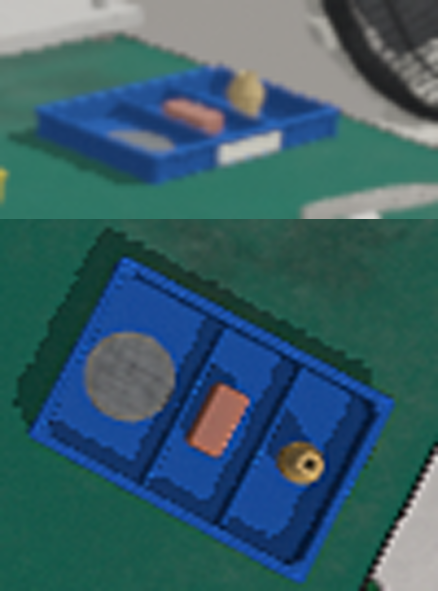

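View pics/s11.png

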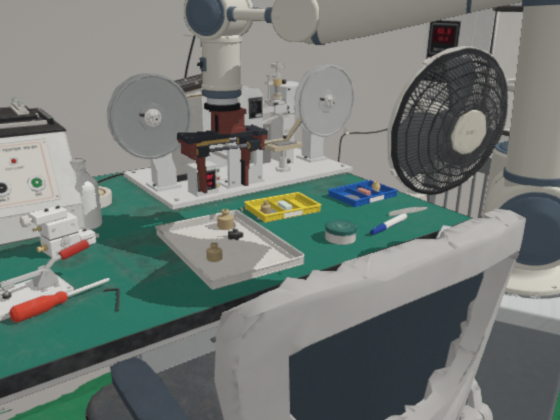

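The collet stands in blue's end compartment, and the arm is above the large weight. Gripping its knob.

Run:
```python
from h import *
p=np.array([.5785,.0730]); yaw=yaw_of(TA)
go(p,.06,yaw,.2); e=descend(p,.06,.0275,yaw,.05,lim=5); print(e); st("down")
r.grab(35); st("grip")
go(p,.035,yaw,.05); st("lift"); snap("side","s12"); go(p,.10,yaw,.15); st("up"); snap("side","s13")
A=[cv2.imread(f"pics/{n}.png")[110:250,160:320] for n in("s12","s13")]
cv2.imwrite("pics/m12.png",cv2.resize(np.hstack(A),None,fx=2.5,fy=2.5,interpolation=cv2.INTER_CUBIC))
```

```text
[-1.80352743e-04 -3.79614902e-05 -6.64854283e-04]
down t 47.02 tip [0.5783 0.073  0.0268] yaw [-1.800e+02 -1.000e-01  1.466e+02] F [-0.4  0.5 -0.3] open 87.9
grip t 47.98 tip [0.5784 0.0728 0.0272] yaw [-180.    -0.   146.6] F [ 0.6 -1.7 -1.8] open 29.2
lift t 48.27 tip [0.5786 0.0731 0.0355] yaw [180.    0.  146.6] F [-0.4 -0.3 -2.9] open 28.9
up t 48.91 tip [0.5784 0.073  0.0994] yaw [-180.    -0.   146.6] F [-0.5 -1.1 -3.1] open 29.3
```

View pics/m12.png

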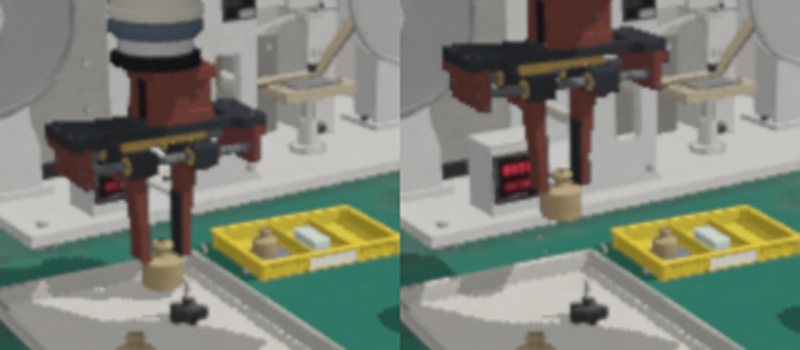

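The large weight is held upright; the wrist force of about 3 N fits its mass. The opening is 29 mm, so the pads bear on the shoulder. Carrying it gently to the blue kit.

Run:
```python
from h import *
p=np.array([.5785,.0730]); 
t=kitpt("blue",-.043); y2=yaw_of(KIT["blue"][1]+90)
go(t,.10,y2,.15); st("over"); go(t,.06,y2,.12); e=descend(t,.06,.0297,y2,.04,lim=5); print(e); st("low")
snap("side","s14")
b=cv2.imread("pics/s14.png"); cv2.imwrite("pics/s14b.png",cv2.resize(b[130:220,310:420],None,fx=7,fy=6.6,interpolation=cv2.INTER_CUBIC))
```

```text
over t 51.48 tip [ 0.3882 -0.2279  0.0999] yaw [-180.    -0.    60.6] F [ 0.7 -0.  -3.5] open 29.3
[-9.53979610e-05  7.55629068e-05 -3.60300326e-04]
low t 53.17 tip [ 0.3879 -0.2281  0.0293] yaw [-180.    -0.    60.5] F [ 0.1  0.2 -3. ] open 29.1
```

View pics/s14b.png

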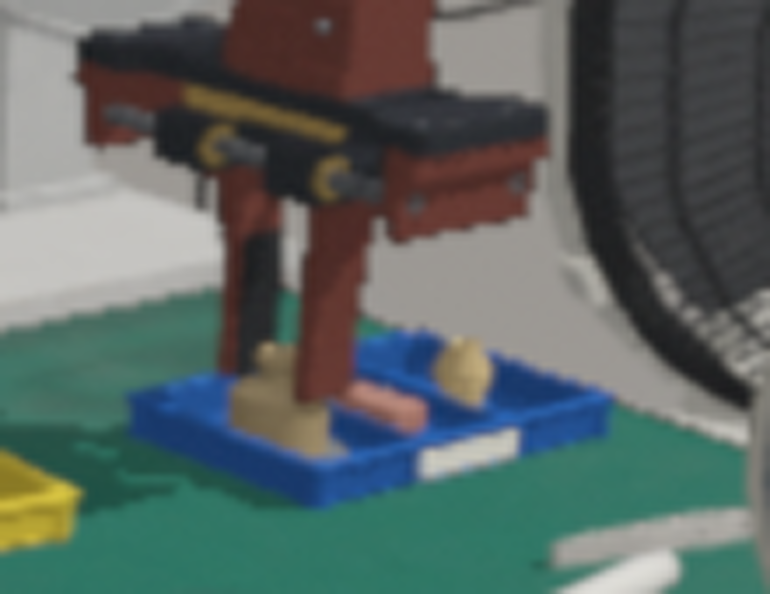

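It's low in the wide compartment, over the felt. Lowering the last millimetre and releasing, then final checks.

Run:
```python
from h import *
t=kitpt("blue",-.043); y2=yaw_of(KIT["blue"][1]+90)
go(t,.0290,y2,.02); st("low2")
r.let_go(); go(t,.12,y2,.15)
go([.45,.10],.20,y2,.3); st("clear"); r.wait(.5)
d=snap("side","s15"); dt=snap("top","t15")
b=cv2.imread("pics/s15.png"); c=cv2.imread("pics/t15.png")
A=cv2.resize(b[160:225,235:425],(760,260),interpolation=cv2.INTER_CUBIC);B=cv2.resize(c[150:310,270:460],(760,640),interpolation=cv2.INTER_CUBIC)
cv2.imwrite("pics/m15.png",cv2.resize(np.vstack([A,B]),None,fx=.66,fy=.66))
```

```text
low2 t 53.47 tip [ 0.388  -0.2281  0.029 ] yaw [-180.    -0.    60.5] F [ 0.3 -0.3 -3.4] open 29.0
clear t 56.52 tip [0.4499 0.0993 0.1994] yaw [-1.80e+02  1.00e-01  6.05e+01] F [-0.1 -0.1 -0.3] open 87.7
```

View pics/m15.png

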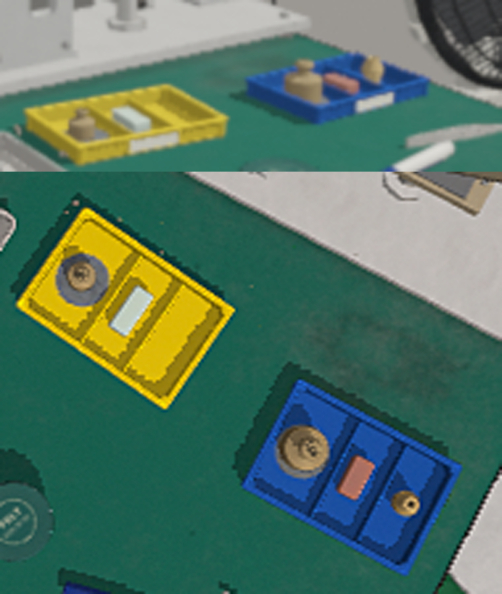

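View pics/t15.png

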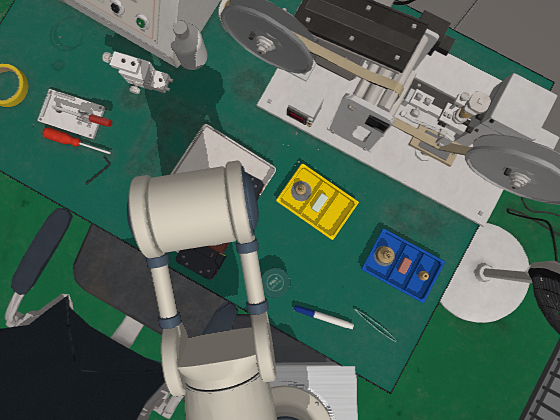

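All five appear upright or flat in their compartments. I'll move the arm out of view and measure every position, including the middle weight and the knob.

Run:
```python
from h import *
go([.30,.50],.22,155,.3); r.wait(.3)
d=snap("top","t16"); ds=snap("side","s16"); st()
hsv=cv2.cvtColor(d["frame"],cv2.COLOR_RGB2HSV); H,S,V=[hsv[...,i].astype(int) for i in range(3)]
def kf(k,x): c,a=KIT[k]; q=np.array(x[:2])-c; return np.round([q@u(a)*1000,q@u(a+90)*1000],1)
def rep(n,m,z,k,near):
    kk,l,stt,c=cv2.connectedComponentsWithStats(m.astype(np.uint8)); 
    X=[(i,ray(d,*c[i],z)) for i in range(1,kk) if stt[i,4]>20]
    i,x=min(X,key=lambda t:np.linalg.norm(t[1][:2]-near)); print(n,stt[i,4],x[:2].round(4),kf(k,x) if k else (np.linalg.norm(x[:2]-near)*1000).round(1))
br=(H>=13)&(H<21)&(S>60)&(S<200)
br2=(H>10)&(H<28)&(S>55)&(S<170)
rep("large",br2,.016,"blue",kitpt("blue",-.043)); rep("collet",br2,.016,"blue",kitpt("blue",.051))
rep("small",br2,.013,"yellow",kitpt("yellow",-.043))
rep("pink",((H<9)|(H>172))&(S>70)&(S<200),.016,"blue",kitpt("blue",.008))
rep("green",(S<60)&(V>100)&(H>35)&(H<90),.016,"yellow",kitpt("yellow",.008))
rep("middle",br2,.013,None,np.array([.5185,.2181]))
rep("knob",V<65,.013,None,np.array([.5321,.1131]))
b=cv2.imread("pics/s16.png"); A=cv2.resize(b[165:220,235:425],None,fx=4.2,fy=5.2,interpolation=cv2.INTER_CUBIC)
c=cv2.imread("pics/t16.png"); B=cv2.resize(c[120:275,130:285],(300,300)); cv2.imwrite("pics/m16.png",A); cv2.imwrite("pics/m16t.png",B)
```

```text
t 59.33 tip [0.3002 0.4998 0.2201] yaw [180.   0. 155.] F [ 0.2 -0.   1.8] open 88.0
large 245 [ 0.3902 -0.2272] [-45.    1.5]
collet 70 [ 0.3435 -0.3107] [50.7  1.9]
small 98 [ 0.5382 -0.0447] [-45.2   1.1]
pink 133 [ 0.3656 -0.2695] [3.9 0.9]
green 124 [ 0.5078 -0.0863] [6.3 0.8]
middle 159 [0.5186 0.2182] 0.2
knob 80 [0.5321 0.1128] 0.3
```

View pics/m16.png

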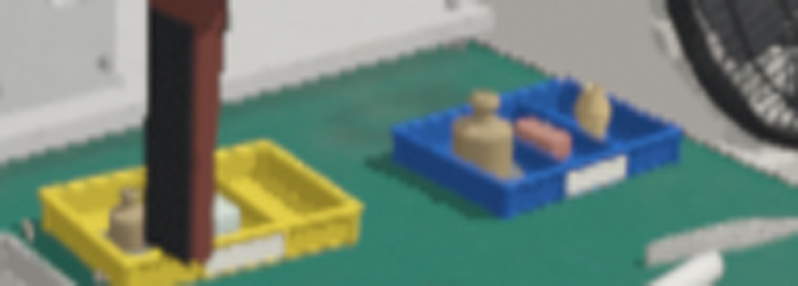

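View pics/m16t.png

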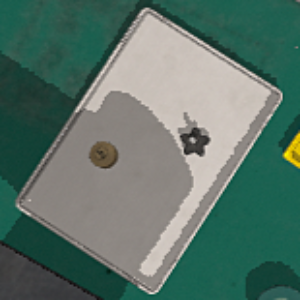

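All five are inside their limits. The middle weight and star knob have moved less than 1 mm. Handing in.

Run:
```python
from h import *
st(); print(r.hand_in())
```

```text
t 59.33 tip [0.3002 0.4998 0.2201] yaw [180.   0. 155.] F [ 0.2 -0.   1.8] open 88.0
the job is handed in; nothing more can be done
None
```

I made up both kits and handed the job in at about 59 s of the 128 s allowed. The arm had been moved clear, with nothing in the gripper.

The last top view gave these positions, as x / y from the kit tray's own centre. All are inside the limits:

| Kit | Thing | x (mm) | y (mm) |
|---|---|---|---|
| Blue | large weight | −45 | 1.5 |
| Blue | pink stick | 4 | 1 |
| Blue | collet | 51 | 2 |
| Yellow | small weight | −45 | 1 |
| Yellow | green stick | 6 | 1 |

- **Standing and lying:** in the pictures the weights and collet are upright and the sticks lie flat. I judged heights and tilts by eye and did not measure them.
- **Left in the stock tray:** the middle weight and star knob measure within 0.3 mm of where they started.
- **Readings that disagreed:**
  - The collet gripped at 18.5 mm instead of 21 mm. It held in a small test lift, so I carried on.
  - The large weight gripped at 29 mm, which means the pads held its shoulder, not its knob. It did not slip.
- **Drops:** the sticks fell about 10 mm and the collet about 5 mm when released, because the open fingers had to stay above the kit walls. Both sticks landed flat and the collet stayed upright.

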